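# Fit the charged battery to the cordless chopper

## Task

The cordless food chopper has no battery. Pull the charged battery pack out of the charging dock, straight along the lean of its bay against the sprung catches, and plug it into the port on top of the chopper, rib in keyway, pressing it past the catches until its head sits down on the tower; then let go. Leave the chopper standing where it is, and do not shove or knock over the things round about.

Things in the scene. Friction and masses are not known exactly. Their poses are not given: they have to be found in the camera images.
- pack_center (a point): Centre (half-way up) of the battery pack, 78 mm tall, 0.2 kg. Its z runs from plug end to grip head, y across its width, x through its thickness. Grey flat-sided head 48 mm (y) x 34 mm (x) x 48 mm tall, from 9 mm below to 39 mm above this point; black plug below it. At the start it is fully home in the dock, this point 9 mm out of the mouth, only the head showing, -x face to the robot's side
- pack_plug (a point): Centre of the end face of the pack's plug, 39 mm below pack_center (same axes). The plug is 40 mm (y) x 24 mm (x) x 30 mm long, its nose tapered over 5 mm, with a shallow V-notch in each narrow (y) side for the catches. A key rib 8 mm wide and 4 mm high runs along its -x face, so it fits one way round only
- dock_mouth (a point): Centre of the mouth of the charging dock's bay, in its sloped face. z points out of the bay, 30 degrees from vertical, leaning towards the robot's side; y lies along the bay's width. The bay is 30.5 mm deep; the pack's head seats on its rim. Two sprung catches in its y walls hold the pack: drawing it out along z takes about 8 to 18 N over the first 10 mm; after 30 mm it is clear
- dock: The charging dock, a white wedge 112 mm (x) x 80 mm (y), 85 mm high at the back, screwed to the worktop and fed from below (no cord). Origin at its underside below the bay's mouth, z up, -x to its front
- chopper_port (a point): Centre of the mouth of the chopper's upright battery port, 148 mm above the worktop; z up out of the port, x and y the chopper's. Hole 41.6 mm (y) x 25.6 mm (x), 30.5 mm deep (0.8 mm play a side, mouth bevelled 2 mm), keyway 10 mm wide on its -x side, sprung catches in its y walls: pressing home takes 8 to 15 N. Fully home, the head sits on the tower, pack_center 9 mm above this point, axes in line
- chopper: The cordless food chopper, loose, 1.7 kg, on its round foot: clear bowl, white domed motor head 124 mm across, out of it rises 12 mm a white tower 60 mm (x) x 68 mm (y) with the port in its top. The round start button is on the head's -x side, the keyway's side, turned to the robot. Origin at the centre of its underside, z up
- salt: Bystander: salt shaker, 44 mm across, 90 mm tall; origin at the centre of its underside
- spoon: Bystander: teaspoon lying flat, 137 mm long; origin at the centre of its underside
- mug: Bystander: white tea mug, 90 x 128 x 107 mm; origin at the centre of its underside
- veg_peeler: Bystander: peeler lying flat, 170 mm long; origin at the centre of its underside
- tub: Bystander: spread tub with a green lid, 96 x 137 x 53 mm; origin at the centre of its underside
- tin: Bystander: squat food tin, 76 mm across, 58 mm tall; origin at the centre of its underside
- herbs: Bystander: spice jar with a red cap, 45 mm across, 106 mm tall; origin at the centre of its underside

How it is judged (in metres and radians):
On the way:
1. the battery pack has been drawn clear of the dock's bay (distance between pack_center and dock_mouth above 0.06 m), for 0.1 s.
At the end, for the whole second after the job is handed in: the pack sits in the chopper's port within 3 mm of fully home (head down on the tower, its centre 6 to 12 mm above the mouth), centred within 4 mm and square to it (0.07 rad upright, 0.1 rad about the vertical), the chopper standing level and at rest (z of pack_center in the frame of chopper_port between 0.006 and 0.012 m and horizontal distance between pack_center and chopper_port below 0.004 m and angle between the z axis of pack_center and the z axis of chopper_port, either way round below 0.07 rad and angle between the y axis of pack_center and the y axis of chopper_port, either way round below 0.1 rad and angle between chopper's own z axis and vertical below 0.05 rad and linear speed of chopper below 0.02 m/s); the robot touches nothing.
It fails at once if the chopper is shoved more than 50 mm or tipped more than 0.2 rad (distance of chopper from where it was at the start of the episode above 0.05 m or angle between chopper's own z axis and vertical above 0.2 rad).
It fails at once if a bystander is shoved more than 40 mm (distance of any of salt, spoon, mug, veg_peeler, tub, tin, herbs from where it was at the start of the episode above 0.04 m).
It fails at once if a standing bystander is knocked over (angle between any of salt, mug, tub, tin, herbs's own z axis and vertical above 0.5 rad).
It also fails if it takes over 40 s, if anything falls off the work surface, if the arm or the gripper's body presses on something with over 40 N, if the wrist force passes 120 N, or if a joint passes its speed limit or range.

## Robot

A 6-joint arm with a two-finger parallel gripper is mounted at the origin on a cart in front of the work surface, level with it; the furniture and walls round the work are solid. World frame = base frame: x ahead of the robot, y to its left, z up, the work surface at z = 0. Lengths are in mm, angles in degrees, forces in N, time in s.
With the tool pointing down it reaches from about 300 to 850 mm from the base axis. Payload 4.2 kg.
Tool frame: the origin (TCP) lies midway between the tips of the shut fingers; the grasp point (between the pads) lies 19 mm behind it; x points along the fingers, y is the direction in which the jaws open and shut, and the axes are right-handed (so a half turn about x gives the same grasp; the last joint's range is limited). The gripper opens to 91 mm and grips with 3 to 60 N. Pads are 32 mm wide; open, the fingers measure 118 mm over their backs; the gripper's body (76 mm by 178 mm) begins 60 mm behind the grasp point.
Start: joints at [-71.104, 18.312, 89.639, -0, 72.044, -1.146], TCP at [197.062, -540.194, 213.976] pointing down, gripper open.
Joint ranges: [-177.97, 177.97], [-48.28, 115.42], [12.27, 149.76], [-77.06, 257.06], [2.81, 150.46], [-146.56, 146.56]. Speed limits (degrees/s): [147.25, 147.25, 180, 180, 180, 180].

## Interface

Orientations are given as [roll, pitch, yaw] about the fixed x, y, z axes, in that order (R = Rz(yaw) Ry(pitch) Rx(roll)).
In Python, from workcell import env gives the robot as it stands.
- The arm moves only by the shell command python3 -m handwheel 'ROWS' [FORCE]. ROWS is text: rows parted by semicolons, each of 7 numbers parted by spaces: the turn, a rotation vector about the tool's x, y, z in degrees, then the shift along the tool's x, y, z in m, then the finger opening in m, from 0 to 0.0912. In form: rx ry rz x y z grip; .... A call has 1 to 12 rows; each row is the pose to reach, as a shift and turn from the pose commanded when the call began, along the tool's axes at that moment; what a row does not reach only later rows make up. A row lasts 1/12 s, in which the tool goes at most 41.7 mm and 7.16 degrees, less where a joint would pass 70% of its speed; a pose out of reach is approached as far as the arm can. A call with a gripper value outside its range is refused whole. The fingers move at their own pace and stop on an object; FORCE is the grip in N (left out, the last holds). Time passes only in rows, so rows that repeat a pose let the fingers close. It gives the time, the measured TCP pose, the force and the opening at its end, in the units of the state.
- env.state(): the state, without advancing time (a new reading comes with each control period).
- env.grab_frame(name): name is "side" or "top" or "wrist"; returns the picture (384x512x3 uint8, red, green, blue); there is no depth.
- env.get_calibration(name): a dict with "mtx" (3x3 intrinsics, pixels), "T" (4x4, takes a point from camera to world coordinates); the wrist camera has in their place "hand_eye" (4x4, takes a point from camera to tool coordinates, whose origin is the TCP and whose axes are the tool frame's). Camera axes: x right, y up, looking along -z (the intrinsics and any distortion apply to the point x, -y, -z); pixel columns grow to the right and rows downward; lengths in mm; the calibration is good to about 2 mm. A picture is of the moment at which its call begins: read the wrist's pose just before it. get_calibration takes no time and is no camera call.
- env.job_done(): hands the job in, once; it reports no verdict.
The state is a dict: "time_s": time; "qpos": joint angles; "qvel": joint speeds; "effort": joint torques, N m; "ee_pos": TCP position; "ee_rot": TCP orientation; "force": force on the tool from outside, world axes, zero at the start; "torque": the same for the moment, N m; "gripper_width": finger opening in mm.
Only numpy, scipy, OpenCV 4.12 (cv2) and the standard library are available. Lean on these libraries where they do the work, as an engineer would, in place of code of your own. Each camera call takes 0.05 s, during which the arm holds its last target. There are 200 camera calls.

## Working session

There is one attempt and no reset: what is moved stays moved. The work goes in short steps, Python scripts to look and compute and a shell command to move; the robot and the scene stay as the last step left them, time stands still between calls to the robot, and variables do not carry over. Pictures are saved under pics/ and viewed, on a budget of 10 in all, crops included, one or two more only if the job needs it, and the job is handed in when it is done.

```bash
ls; mkdir -p pics; python3 - <<'E'
from workcell import env
import cv2,numpy as np
print(env.state())
for n in("side","top","wrist"):
    c=env.get_calibration(n);print(n,{k:np.round(v,3).tolist() if not isinstance(v,str) else v for k,v in c.items()})
a=env.grab_frame("side");b=env.grab_frame("top")
cv2.imwrite("pics/side.png",a[...,::-1]);cv2.imwrite("pics/top.png",b[...,::-1])
E
```

```text
pics
{'time_s': 0.0, 'qpos': array([-7.11033887e+01,  1.83520917e+01,  8.97103961e+01, -1.31306207e-03,
        7.20422649e+01, -1.14656138e+00]), 'qvel': array([ 0.08685326,  0.02200634, -0.03742905, -0.04960187, -0.05116229,
        0.01595412]), 'effort': array([ 1.34642014e-03, -4.12455368e+01, -2.31969130e+01,  7.26241199e-02,
        4.56223497e-02, -1.62880160e-04]), 'ee_pos': array([ 196.88448411, -539.67710626,  213.08872773]), 'ee_rot': array([-90.46379112,  89.89523989, 109.57978756]), 'force': array([-0.4204818 ,  0.16331647,  0.11253   ]), 'torque': array([-0.00850895, -0.00020838,  0.01471229]), 'gripper_width': 91.27351805948437}
side {'mtx': [[394.27, 0.0, 257.662], [0.0, 394.27, 189.448], [0.0, 0.0, 1.0]], 'T': [[0.992, 0.034, -0.124, 398.78], [-0.126, 0.432, -0.893, -1189.134], [0.023, 0.901, 0.433, 687.47], [0.0, 0.0, 0.0, 1.0]]}
top {'mtx': [[385.133, 0.0, 252.645], [0.0, 385.133, 195.295], [0.0, 0.0, 1.0]], 'T': [[0.03, 0.998, -0.061, 486.863], [-0.999, 0.029, -0.015, -14.167], [-0.013, 0.062, 0.998, 1240.628], [0.0, 0.0, 0.0, 1.0]]}
wrist {'mtx': [[327.355, 0.0, 248.279], [0.0, 327.355, 192.914], [0.0, 0.0, 1.0]], 'hand_eye': [[0.0, 0.278, -0.961, -170.895], [1.0, -0.0, 0.0, -0.933], [-0.0, -0.961, -0.278, -78.406], [0.0, 0.0, 0.0, 1.0]]}
```

View pics/side.png

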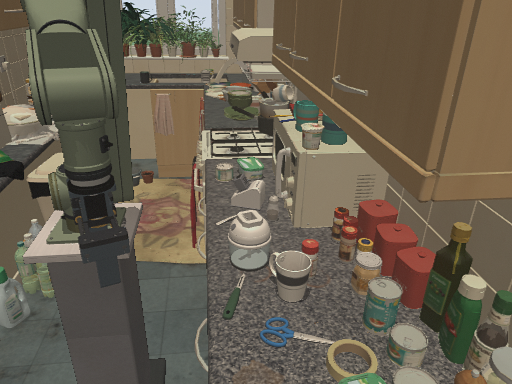

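View pics/top.png

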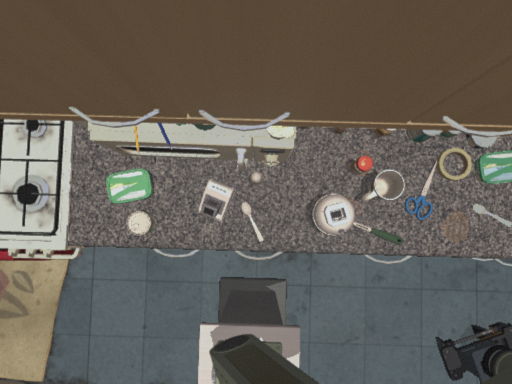

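The top view shows the dock at about (213,200) and the chopper at (334,214). The side view has them at (248,193) and (249,238). I'll enlarge both regions in one composite.

```bash
python3 - <<'E'
import cv2,numpy as np
a=cv2.imread("pics/side.png");b=cv2.imread("pics/top.png")
f=lambda i,x,y,w,h,s:cv2.resize(i[y:y+h,x:x+w],(w*s,h*s),interpolation=cv2.INTER_CUBIC)
t=np.hstack([f(b,190,170,50,60,8)[:300*2][:480],f(b,310,185,50,60,8)])
s=f(a,205,170,80,50,5); s2=f(a,205,200,80,50,5)
out=np.vstack([cv2.resize(t,(800,480))[:,:], ])
cv2.imwrite("pics/c1.png",out)
cv2.imwrite("pics/c2.png",np.hstack([s,s2]))
E
```

```text
(no output)
```

View pics/c1.png

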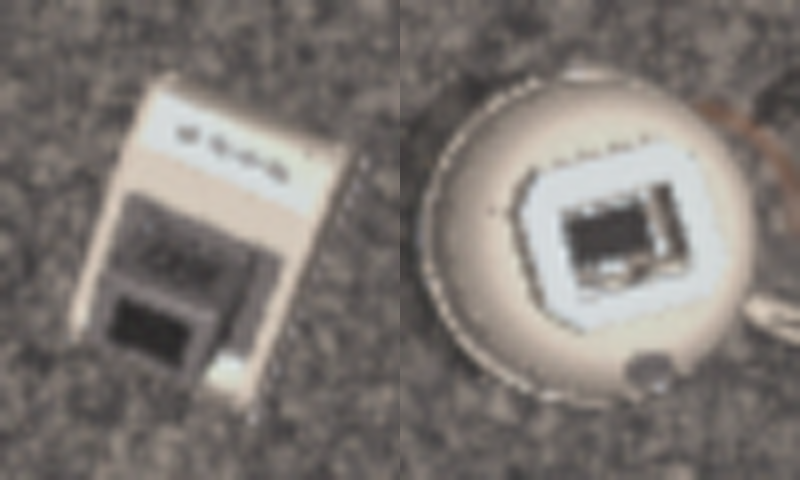

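```bash
cat > h.py <<'E'
from workcell import env
import cv2,numpy as np
from scipy.spatial.transform import Rotation as R
def pose():
    s=env.state(); return np.array(s["ee_pos"]),R.from_euler("xyz",s["ee_rot"],degrees=True)
def cam(n,p=None):
    c=env.get_calibration(n)
    if "T" in c: T=np.array(c["T"])
    else:
        W=np.eye(4);W[:3,:3]=p[1].as_matrix();W[:3,3]=p[0];T=W@np.array(c["hand_eye"])
    return np.array(c["mtx"]),T
def ray(c,uv):
    K,T=c; d=np.linalg.inv(K)@[uv[0],uv[1],1]; d=T[:3,:3]@[d[0],-d[1],-d[2]]
    return T[:3,3],d/np.linalg.norm(d)
def atz(c,uv,z):
    o,d=ray(c,uv); return o+d*(z-o[2])/d[2]
def proj(c,P):
    K,T=c; q=T[:3,:3].T@(np.asarray(P)-T[:3,3]); q=K@[q[0],-q[1],-q[2]]; return q[:2]/q[2]
def tri(rays):
    A=sum(np.eye(3)-np.outer(d,d) for o,d in rays);b=sum((np.eye(3)-np.outer(d,d))@o for o,d in rays)
    X=np.linalg.solve(A,b); return X,[np.linalg.norm(np.cross(X-o,d)) for o,d in rays]
def toolR(xax,yax):
    x=np.array(xax,float);x/=np.linalg.norm(x);y=np.array(yax,float);y-=x*(x@y);y/=np.linalg.norm(y)
    return R.from_matrix(np.c_[x,y,np.cross(x,y)])
def rel(P,Rt):
    p,r=pose(); print("rotvec",np.round((r.inv()*Rt).as_rotvec(degrees=True),2),"shift m",np.round(r.inv().apply(np.array(P)-p)/1000,4))
E
python3 - <<'E'
from h import *
t=cam("top")
C=lambda x,y,ox,oy:(ox+x/8,oy+y/8)
print("packtop z90",atz(t,C(150,328,190,170),90),"z80",atz(t,C(150,328,190,170),80))
a=atz(t,C(155,85,190,170),85);b=atz(t,C(345,150,190,170),85);print("dock back",a,b,np.linalg.norm(a-b),np.degrees(np.arctan2(*(a-b)[:2])))
print("port",atz(t,C(628-400,238,310,185),148))
p,r=pose();print(r.as_matrix().round(2))
E
```

```text
packtop z90 [506.89193801 132.81081967  90.        ] z80 [507.06600787 134.08819162  80.        ]
dock back [598.59675837 134.93809088  85.        ] [576.07760439  62.42197305  85.        ] 75.93220423849272 17.251658075803913
port [ 506.13986337 -242.02941316  148.        ]
[[-0.    0.34 -0.94]
 [ 0.   -0.94 -0.34]
 [-1.   -0.   -0.  ]]
```

View pics/c2.png

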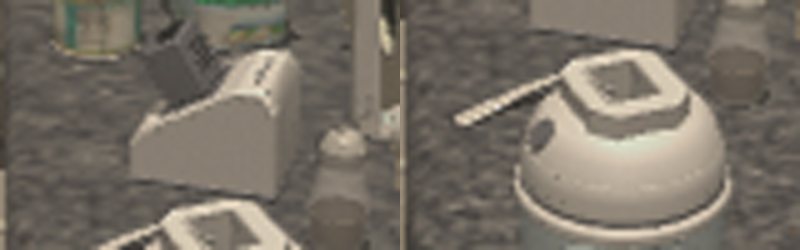

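The side view shows the dock wedge with the pack leaning towards the robot, and the chopper with its button to the left. Next I go to a hover along the pack's axis.

```bash
cat >> h.py <<'E'
def packax(yaw,tilt=30):
    c,s=np.cos(np.radians(yaw)),np.sin(np.radians(yaw));t=np.radians(tilt)
    z=np.array([-np.sin(t)*c,-np.sin(t)*s,np.cos(t)]);y=np.array([-s,c,0]);return np.cross(y,z),y,z
E
python3 - <<'E'
from h import *
x,y,z=packax(-17.5)
print(z); rel(np.array([507,133,88])+110*z,toolR(-z,-y))
E
```

```text
[-0.47685848  0.1503529   0.8660254 ]
rotvec [36.64 28.94  9.91] shift m [ 0.0309 -0.5592 -0.4782]
```

```bash
python3 -m handwheel '0 0 0 0 -0.28 -0.24 0.091;0 0 0 0 -0.28 -0.24 0.091;0 0 0 0 -0.28 -0.24 0.091;0 0 0 0 -0.28 -0.24 0.091;0 0 0 0 -0.28 -0.24 0.091;0 0 0 0 -0.28 -0.24 0.091;0 0 0 0 -0.28 -0.24 0.091;0 0 0 0 -0.28 -0.24 0.091;36.6 28.9 9.9 0.03 -0.56 -0.48 0.091;36.6 28.9 9.9 0.03 -0.56 -0.48 0.091;36.6 28.9 9.9 0.03 -0.56 -0.48 0.091;36.6 28.9 9.9 0.03 -0.56 -0.48 0.091'; python3 - <<'E'
from h import *
x,y,z=packax(-17.5)
rel(np.array([507,133,88])+110*z,toolR(-z,-y))
E
```

```text
time_s: 1.1
ee_pos: [366.4, -86.8, 202.2]
ee_rot: [170.6, 73.5, -9.6]
force: [-0.3, -0.8, -0.6]
gripper_width: 90.9
rotvec [16.7  13.23  4.25] shift m [ 0.0317 -0.2377 -0.0804]
```

```bash
python3 -m handwheel '16.7 13.2 4.3 0.032 -0.238 -0.08 0.091;16.7 13.2 4.3 0.032 -0.238 -0.08 0.091;16.7 13.2 4.3 0.032 -0.238 -0.08 0.091;16.7 13.2 4.3 0.032 -0.238 -0.08 0.091;16.7 13.2 4.3 0.032 -0.238 -0.08 0.091;16.7 13.2 4.3 0.032 -0.238 -0.08 0.091;16.7 13.2 4.3 0.032 -0.238 -0.08 0.091;16.7 13.2 4.3 0.032 -0.238 -0.08 0.091;16.7 13.2 4.3 0.032 -0.238 -0.08 0.091;16.7 13.2 4.3 0.032 -0.238 -0.08 0.091'; python3 - <<'E'
from h import *
p=pose();print(p[0],p[1].as_matrix().round(3))
a=env.grab_frame("wrist");cv2.imwrite("pics/w1.png",a[...,::-1]);np.savez("w1.npz",p=p[0],q=p[1].as_quat())
print(proj(cam("wrist",p),[507,133,88]))
E
```

```text
time_s: 1.93
ee_pos: [465.0, 115.1, 201.5]
ee_rot: [-178.1, 62.4, -13.5]
force: [0.4, 0.5, -0.3]
gripper_width: 90.8
[465.04253844 115.06374644 201.47683948] [[ 0.451 -0.262 -0.853]
 [-0.108 -0.965  0.239]
 [-0.886 -0.015 -0.463]]
[220.49974606 209.00432062]
```

View pics/w1.png

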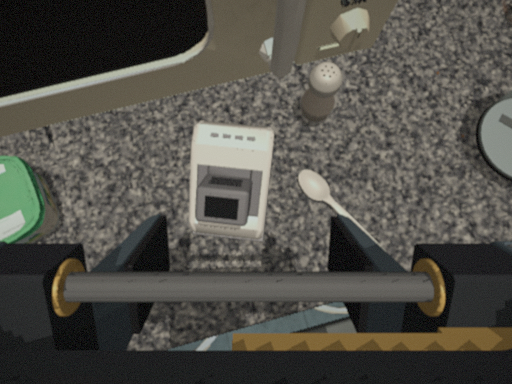

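The pack head's top face is at about (222,207), and the estimate projects to (220,209), so they agree. I'll go closer, to 45 mm off the head.

```bash
python3 - <<'E'
from h import *
x,y,z=packax(-17.5)
rel(np.array([507,133,88])+45*z,toolR(-z,-y))
E
```

```text
rotvec [1.57 2.3  2.08] shift m [ 0.0724 -0.0251  0.0253]
```

```bash
python3 -m handwheel '1.6 2.3 2.1 0.03 -0.025 0.025 0.091;1.6 2.3 2.1 0.06 -0.025 0.025 0.091;1.6 2.3 2.1 0.072 -0.025 0.025 0.091;1.6 2.3 2.1 0.072 -0.025 0.025 0.091;1.6 2.3 2.1 0.072 -0.025 0.025 0.091;1.6 2.3 2.1 0.072 -0.025 0.025 0.091'; python3 - <<'E'
from h import *
p=pose();print(p[0],p[1].as_matrix().round(3))
a=env.grab_frame("wrist")[...,::-1];cv2.imwrite("pics/w2f.png",a);np.savez("w2.npz",p=p[0],q=p[1].as_quat())
cv2.imwrite("pics/w2.png",cv2.resize(a[110:310,150:400],(750,600),interpolation=cv2.INTER_CUBIC))
print(proj(cam("wrist",p),[507,133,88]))
E
```

```text
time_s: 2.48
ee_pos: [493.8, 106.2, 148.7]
ee_rot: [-177.2, 63.6, -12.8]
force: [-0.4, -0.4, 1.1]
gripper_width: 91.1
[493.78783989 106.17242885 148.74201363] [[ 0.434 -0.264 -0.861]
 [-0.099 -0.964  0.246]
 [-0.896 -0.022 -0.445]]
[212.11675546 236.26351399]
```

View pics/w2.png

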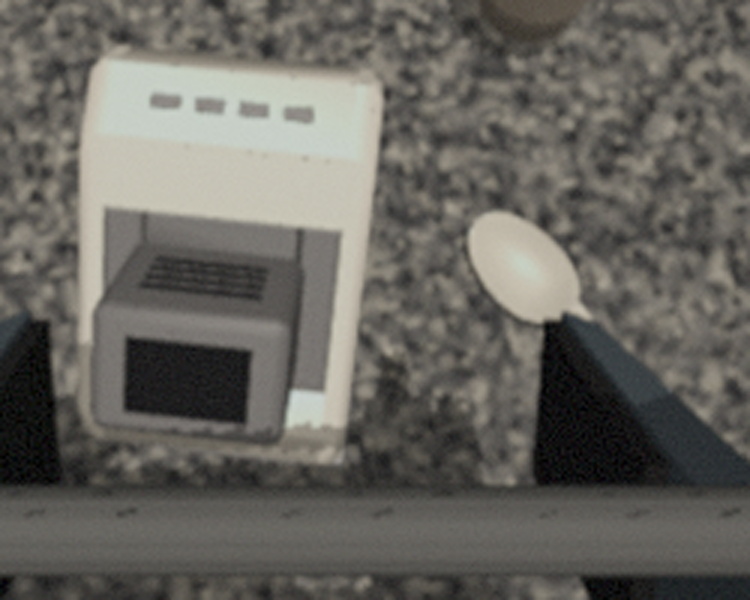

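```bash
python3 -m handwheel '0 0 0 0 0 0 0.091;0 0 0 0 0 0 0.091'; python3 - <<'E'
from h import *
s=env.state();print(s["qpos"],s["qvel"])
x,y,z=packax(-17.5)
rel(np.array([507,133,88])+45*z,toolR(-z,-y))
E
```

```text
time_s: 2.7
ee_pos: [494.2, 106.5, 149.7]
ee_rot: [-177.0, 63.5, -12.6]
force: [0.1, 1.1, 0.5]
gripper_width: 90.9
[ 20.05882407   6.14438662 122.24064184 -27.28563196  31.75807818
 146.5051655 ] [-0.08577188  0.10924701  0.02134942 -0.11644905 -0.1358907   0.08389087]
rotvec [1.33 3.52 2.22] shift m [ 0.0133 -0.0293  0.0258]
```

Joint 6 sits at its 146.5° limit, so I'll grip across the pack's x faces instead (q6 ≈ 56°, later about -44° at the chopper). First I triangulate from the views I already have.

```bash
python3 - <<'E'
from h import *
def L(n):
    d=np.load(n);return cam("wrist",(d["p"],R.from_quat(d["q"])))
w1,w2,t=L("w1.npz"),L("w2.npz"),cam("top")
c=lambda u,v:(150+u/3,110+v/3)
X,e=tri([ray(w1,(221,208)),ray(w2,c(187,380)),ray(t,(190+150/8,170+329/8))]);print(X,e)
a,b=atz(w2,c(97,60),85),atz(w2,c(380,85),85);print(a,b,np.linalg.norm(a-b),"yaw",-np.degrees(np.arctan2(*(a-b)[:2])))
z=packax(-17.5)[2]
def onpl(c_,uv):
    o,d=ray(c_,uv);return o+d*((X-o)@z)/(d@z)
q=[onpl(w2,c(*u)) for u in((125,338),(252,350),(248,424),(123,410))]
Q=[onpl(w2,c(*u)) for u in((96,308),(293,328),(281,440),(93,425))]
for P in(q,Q):
    print(np.mean(P,0),[np.linalg.norm(P[i]-P[(i+1)%4]).round(1) for i in range(4)])
    for i,j in((0,1),(3,2)): d=P[i]-P[j];print("yaw",-np.degrees(np.arctan2(d[0],d[1])))
x,y,z=packax(-17.5)
rel(X+45*z,toolR(-z,x))
E
```

```text
[506.23049033 131.92148402  96.46399872] [np.float64(0.09826864145723492), np.float64(0.24111886364691393), np.float64(0.18434126631452802)]
[596.91232274 135.74778525  85.        ] [569.26499793  63.97902368  85.        ] 76.90988041911845 yaw -21.068073683336216
[505.77636796 132.04713867  96.19213066] [np.float64(30.7), np.float64(20.2), np.float64(31.1), np.float64(19.6)]
yaw -20.6550544441181
yaw -21.60480055962718
[506.54584548 130.85683223  96.82247927] [np.float64(47.1), np.float64(30.6), np.float64(46.9), np.float64(31.8)]
yaw -21.04406419296935
yaw -19.79124940045548
rotvec [-88.63   1.02   4.49] shift m [ 0.0055 -0.0282  0.0224]
```

```bash
python3 - <<'E'
from h import *
x,y,z=packax(-20.5)
rel(np.array([506.3,131.5,96.5])+40*z,toolR(-z,x))
E
```

```text
rotvec [-8.597e+01 -7.000e-02  5.590e+00] shift m [ 0.0106 -0.0287  0.0219]
```

```bash
python3 -m handwheel '-86 0 5.6 0 -0.029 0.022 0.075;-86 0 5.6 0 -0.029 0.022 0.075;-86 0 5.6 0 -0.029 0.022 0.075;-86 0 5.6 0 -0.029 0.022 0.075;-86 0 5.6 0 -0.029 0.022 0.075;-86 0 5.6 0 -0.029 0.022 0.075;-86 0 5.6 0 -0.029 0.022 0.075;-86 0 5.6 0 -0.029 0.022 0.075;-86 0 5.6 0 -0.029 0.022 0.075;-86 0 5.6 0 -0.029 0.022 0.075;-86 0 5.6 0 -0.029 0.022 0.075;-86 0 5.6 0 -0.029 0.022 0.075'; python3 -m handwheel '0 0 0 0 0 0 0.075;0 0 0 0 0 0 0.075;0 0 0 0 0 0 0.075'; python3 - <<'E'
from h import *
print(env.state()["qpos"].round(1))
x,y,z=packax(-20.5)
rel(np.array([506.3,131.5,96.5])+20*z,toolR(-z,x))
p=pose();a=env.grab_frame("wrist")[...,::-1];cv2.imwrite("pics/w3.png",a);np.savez("w3.npz",p=p[0],q=p[1].as_quat())
print(proj(cam("wrist",p),[506.3,131.5,96.5]))
E
```

```text
time_s: 3.7
ee_pos: [483.0, 140.0, 140.4]
ee_rot: [89.8, 60.0, -20.4]
force: [-0.1, -0.3, 0.4]
gripper_width: 75.1
time_s: 3.95
ee_pos: [483.0, 139.8, 140.1]
ee_rot: [90.3, 60.0, -20.5]
force: [-0.9, 0.5, 0.4]
gripper_width: 74.8
[ 29.6   8.3 123.2 -41.3  35.5  81.8]
rotvec [-0.25 -0.02  0.01] shift m [ 0.0301 -0.0004 -0.0004]
[248.59873258 212.85537166]
```

View pics/w3.png

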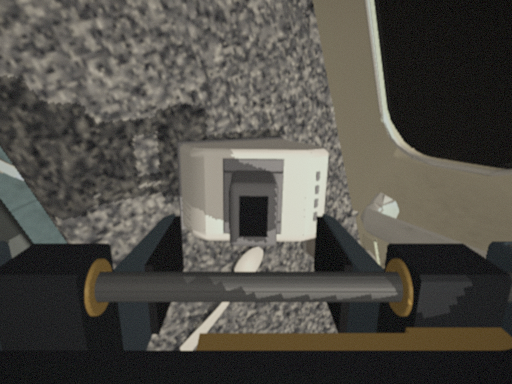

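The head's top face is centred at about (254,216) against the predicted (249,213), so I shift +3.5 mm in tool y and +2 mm in z. Then I advance along the axis.

```bash
python3 -m handwheel '0 0 0 0.01 0.0035 0.002 0.075;0 0 0 0.025 0.0035 0.002 0.075;0 0 0 0.04 0.0035 0.002 0.075;0 0 0 0.055 0.0035 0.002 0.075;0 0 0 0.068 0.0035 0.002 0.075;0 0 0 0.078 0.0035 0.002 0.075;0 0 0 0.084 0.0035 0.002 0.075;0 0 0 0.087 0.0035 0.002 0.075;0 0 0 0.087 0.0035 0.002 0.075;0 0 0 0.087 0.0035 0.002 0.075' 5;  python3 -m handwheel '0 0 0 0 0 0 0.0;0 0 0 0 0 0 0.0;0 0 0 0 0 0 0.0;0 0 0 0 0 0 0.0;0 0 0 0 0 0 0;0 0 0 0 0 0 0;0 0 0 0 0 0 0;0 0 0 0 0 0 0' 5; python3 -c "
from h import *
p=pose();a=env.grab_frame('wrist')[...,::-1];cv2.imwrite('pics/w4.png',a);np.savez('w4.npz',p=p[0],q=p[1].as_quat())"
```

```text
time_s: 4.83
ee_pos: [525.9, 121.4, 66.1]
ee_rot: [90.1, 60.0, -20.5]
force: [0.0, 0.1, 0.5]
gripper_width: 75.3
time_s: 5.5
ee_pos: [525.7, 121.5, 66.2]
ee_rot: [90.1, 60.0, -20.5]
force: [-1.4, 0.8, 1.7]
gripper_width: 34.3
```

View pics/w4.png

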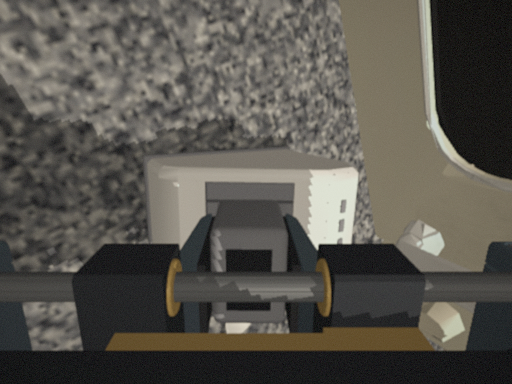

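The pack is gripped, with the opening at 34.3 mm matching its 34 mm thickness. I'll squeeze to 55 N and draw it straight out.

```bash
python3 -m handwheel '0 0 0 0 0 0 0;0 0 0 0 0 0 0;0 0 0 -0.002 0 0 0;0 0 0 -0.004 0 0 0;0 0 0 -0.006 0 0 0;0 0 0 -0.008 0 0 0;0 0 0 -0.010 0 0 0;0 0 0 -0.012 0 0 0;0 0 0 -0.014 0 0 0;0 0 0 -0.017 0 0 0;0 0 0 -0.020 0 0 0;0 0 0 -0.024 0 0 0' 55; python3 -m handwheel '0 0 0 -0.006 0 0 0;0 0 0 -0.012 0 0 0;0 0 0 -0.02 0 0 0;0 0 0 -0.03 0 0 0;0 0 0 -0.045 0 0 0;0 0 0 -0.060 0 0 0;0 0 0 -0.07 0 0 0;0 0 0 -0.075 0 0 0;0 0 0 -0.075 0 0 0;0 0 0 -0.075 0 0 0;0 0 0 -0.075 0 0 0' 55
python3 - <<'E'
from h import *
print(env.state()["qpos"].round(1),env.state()["force"])
p=pose()
a=env.grab_frame("wrist")[...,::-1];b=env.grab_frame("side")[...,::-1]
cv2.imwrite("pics/w5.png",np.hstack([cv2.resize(a[130:384,100:412],(400,326)),cv2.resize(b[150:250,190:310],(391,326),interpolation=cv2.INTER_CUBIC)]));cv2.imwrite("pics/w5f.png",a);np.savez("w5.npz",p=p[0],q=p[1].as_quat())
E
```

```text
time_s: 6.55
ee_pos: [514.2, 125.6, 87.1]
ee_rot: [90.0, 60.0, -20.6]
force: [0.4, -0.9, -2.6]
gripper_width: 33.8
time_s: 7.47
ee_pos: [479.2, 138.5, 151.2]
ee_rot: [90.0, 60.1, -20.6]
force: [-0.1, 0.2, -3.0]
gripper_width: 33.7
[ 29.7   7.1 122.6 -39.6  37.1  79.7] [-0.08162507  0.2048661  -3.00090411]
```

View pics/w5.png

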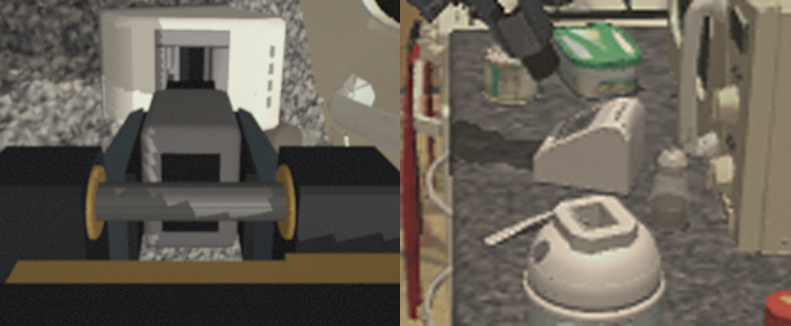

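The pack is out of the dock (right half) and still held (left half), and nothing else has moved. I measure how it sits in the jaws from that frame and plan the hover beside the chopper.

```bash
python3 - <<'E'
from h import *
a=cv2.cvtColor(cv2.imread("pics/w5f.png"),cv2.COLOR_BGR2GRAY)
for c0,c1 in((216,224),(273,280)): print(c0,[(r,int(a[r,c0:c1].mean())) for r in list(range(212,242,2))+list(range(300,334,2))])
for r in(232,238): print(r,[(c,int(a[r-2:r+3,c].mean())) for c in list(range(206,226,2))+list(range(270,296,2))])
c=env.get_calibration("wrist");K=np.array(c["mtx"]);T=np.array(c["hand_eye"])
def z_at(row,X,col=248):
    o,d=ray((K,T),(col,row));return (o+d*(X-o[0])/d[0])[1:]
for X in(-32,-37,-42): print(X,z_at(222,X).round(1),z_at(323,X).round(1),z_at(248,X).round(1),z_at(311,X).round(1))
def down(yaw):
    cc,s=np.cos(np.radians(yaw)),np.sin(np.radians(yaw));return toolR([0,0,-1],[cc,s,0])
rel([490,60,239],down(0))
E
```

```text
216 [(212, 82), (214, 72), (216, 66), (218, 67), (220, 66), (222, 67), (224, 69), (226, 70), (228, 81), (230, 101), (232, 111), (234, 106), (236, 99), (238, 110), (240, 113), (300, 71), (302, 84), (304, 94), (306, 94), (308, 92), (310, 93), (312, 101), (314, 130), (316, 125), (318, 114), (320, 98), (322, 89), (324, 106), (326, 120), (328, 140), (330, 136), (332, 105)]
273 [(212, 70), (214, 69), (216, 69), (218, 69), (220, 70), (222, 71), (224, 69), (226, 72), (228, 80), (230, 91), (232, 96), (234, 98), (236, 98), (238, 99), (240, 99), (300, 73), (302, 87), (304, 98), (306, 99), (308, 97), (310, 97), (312, 97), (314, 97), (316, 97), (318, 97), (320, 92), (322, 95), (324, 122), (326, 111), (328, 111), (330, 123), (332, 122)]
232 [(206, 53), (208, 26), (210, 51), (212, 79), (214, 93), (216, 111), (218, 120), (220, 106), (222, 94), (224, 96), (270, 95), (272, 94), (274, 94), (276, 95), (278, 93), (280, 95), (282, 94), (284, 92), (286, 74), (288, 27), (290, 41), (292, 54), (294, 54)]
238 [(206, 34), (208, 23), (210, 66), (212, 94), (214, 116), (216, 128), (218, 118), (220, 98), (222, 99), (224, 97), (270, 100), (272, 100), (274, 99), (276, 99), (278, 100), (280, 99), (282, 95), (284, 95), (286, 85), (288, 37), (290, 22), (292, 42), (294, 53)]
-32 [ -0.8 -25.2] [-0.8 28.8] [ -0.8 -12.3] [-0.8 21.8]
-37 [ -0.7 -27.1] [-0.8 24.9] [ -0.7 -14.7] [-0.8 18.2]
-42 [ -0.7 -29.1] [-0.8 21. ] [ -0.7 -17.1] [-0.8 14.6]
rotvec [-20.12   5.42 -29.58] shift m [-0.0574  0.0765  0.0697]
```

The head-face edges fall at rows 228.5 and 321.5. That gives a 48.2 mm span at tool x = -37 mm, centred at tool (y, z) ≈ (-0.7, 0.0) in camera terms. Moving to a hover beside the chopper.

```bash
python3 -m handwheel '0 0 0 -0.04 0 0 0;0 0 0 -0.07 0 0 0;-20 5.4 -29.6 -0.057 0.076 0.07 0;-20 5.4 -29.6 -0.057 0.076 0.07 0;-20 5.4 -29.6 -0.057 0.076 0.07 0;-20 5.4 -29.6 -0.057 0.076 0.07 0;-20 5.4 -29.6 -0.057 0.076 0.07 0;-20 5.4 -29.6 -0.057 0.076 0.07 0;-20 5.4 -29.6 -0.057 0.076 0.07 0;-20 5.4 -29.6 -0.057 0.076 0.07 0'; cat >> h.py <<'E'
def down(yaw):
    cc,s=np.cos(np.radians(yaw)),np.sin(np.radians(yaw));return toolR([0,0,-1],[cc,s,0])
E
python3 -c "
from h import *
rel([531,-318,239],down(18));print(env.state()['qpos'].round(1))"
```

```text
time_s: 8.4
ee_pos: [492.9, 58.2, 238.6]
ee_rot: [-171.1, 89.9, 98.7]
force: [0.6, 0.1, -2.5]
gripper_width: 33.7
rotvec [-18.21  -0.06  -0.  ] shift m [-0.0009  0.0395  0.3761]
[ 5.4 10.3 97.1  0.1 72.7  5.6]
```

```bash
python3 -m handwheel '-18.2 0 0 0 0.005 0.035 0;-18.2 0 0 0 0.01 0.07 0;-18.2 0 0 0 0.014 0.105 0;-18.2 0 0 0 0.018 0.145 0;-18.2 0 0 0 0.022 0.185 0;-18.2 0 0 0 0.026 0.225 0;-18.2 0 0 0 0.03 0.265 0;-18.2 0 0 0 0.035 0.305 0;-18.2 0 0 0 0.038 0.345 0;-18.2 0 0 0 0.0395 0.37 0;-18.2 0 0 0 0.0395 0.376 0;-18.2 0 0 0 0.0395 0.376 0'; python3 -m handwheel '0 0 0 0 0 0 0;0 0 0 0 0 0 0;0 0 0 0 0 0 0'; python3 - <<'E'
from h import *
p=pose();print(env.state()["qpos"].round(1),env.state()["qvel"].round(1))
a=env.grab_frame("wrist")[...,::-1];cv2.imwrite("pics/w6f.png",a);np.savez("w6.npz",p=p[0],q=p[1].as_quat())
w=cam("wrist",p);u=proj(w,[506,-242,148]);print(u)
cv2.imwrite("pics/w6.png",cv2.resize(a[0:250,100:400],(720,600),interpolation=cv2.INTER_CUBIC))
E
```

```text
time_s: 9.4
ee_pos: [528.0, -317.3, 237.3]
ee_rot: [-155.4, 89.9, 132.5]
force: [0.3, 1.2, -2.8]
gripper_width: 33.5
time_s: 9.65
ee_pos: [528.6, -314.3, 238.9]
ee_rot: [123.7, 89.9, 51.9]
force: [-0.8, 0.2, -2.1]
gripper_width: 34.2
[-31.9  21.2  81.7   0.1  77.1 -50.1] [-0.1 -0.1 -0.4 -0.   0.  -0.2]
[249.802802   103.54152002]
```

View pics/w6.png

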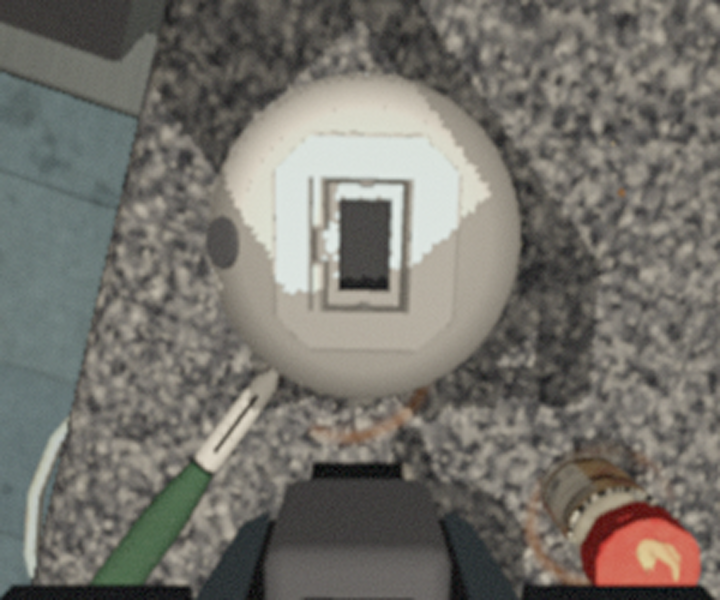

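The tower spans x 274–458, y 133–350 in the crop, and the hole x 325–410, y 180–310, centred near (366.5, 243.5). Its edges are parallel to the image and the keyway is on the left (-x). I'll compute the world pose and the moves.

```bash
python3 - <<'E'
from h import *
d=np.load("w6.npz");p=(d["p"],R.from_quat(d["q"]));w=cam("wrist",p);c=lambda u,v:(100+u/2.4,v/2.4)
ty=p[1].as_matrix()[:,1];print("tool yaw",np.degrees(np.arctan2(ty[1],ty[0])),"tilt",p[1].as_matrix()[:,0])
f=lambda q:atz(w,c(*q),148)
for n,q in(("tower",((274,242),(458,242),(366,133),(366,350))),("hole",((325,245),(410,245),(367,180),(367,310)))):
    P=[f(k) for k in q];X=(P[0]+P[1])/2;Y=(P[2]+P[3])/2
    print(n,"x",X,"y",Y,np.linalg.norm(P[0]-P[1]),np.linalg.norm(P[2]-P[3]))
    print("in tool",p[1].inv().apply(X-p[0]).round(1),p[1].inv().apply(Y-p[0]).round(1))
for a,b in(((274,168),(274,318)),((325,182),(325,308)),((408,182),(408,308)),((458,170),(458,320))):
    v=f(a)-f(b);print("yaw",np.degrees(np.arctan2(-v[0],v[1])))
E
```

```text
tool yaw 18.183045145995365 tilt [ 9.82154318e-04  1.25265798e-03 -9.99998733e-01]
tower x [ 507.34719157 -239.43974332  148.        ] y [ 507.68334254 -240.4657091   148.        ] 59.03497178235256 67.09033185655969
in tool [ 90.9   3.  -77.7] [ 90.9   3.  -76.6]
hole x [ 508.09399554 -240.17068211  148.        ] y [ 508.08073722 -240.64247349  148.        ] 27.29950554288893 40.25312518031188
in tool [ 90.9   3.5 -76.8] [ 90.9   3.3 -76.3]
yaw 16.535814006045513
yaw 17.56451215986178
yaw 19.239620121459286
yaw 20.248269831816902
```

```bash
python3 -m handwheel '0 0 0 0 0.002 -0.03 0;0 0 0 0 0.004 -0.06 0;0 0 0 0 0.004 -0.0765 0;0 0 0 0 0.004 -0.0765 0;0 0 0 0 0.004 -0.0765 0;0 0 0 0.02 0.004 -0.0765 0;0 0 0 0.035 0.004 -0.0765 0;0 0 0 0.044 0.004 -0.0765 0;0 0 0 0.044 0.004 -0.0765 0;0 0 0 0.044 0.004 -0.0765 0;0 0 0 0.044 0.004 -0.0765 0'; python3 - <<'E'
from h import *
d=np.load("w6.npz");p0=(d["p"],R.from_quat(d["q"]));print("rel to w6",p0[1].inv().apply(pose()[0]-p0[0]).round(2))
p=pose();w=cam("wrist",p);a=env.grab_frame("wrist")[...,::-1];cv2.imwrite("pics/w7f.png",a)
print(env.state()["force"])
cv2.imwrite("pics/w7.png",cv2.resize(a[130:355,110:390],(746,600),interpolation=cv2.INTER_CUBIC))
E
```

```text
time_s: 10.62
ee_pos: [509.4, -242.6, 195.7]
ee_rot: [75.1, 89.8, 3.2]
force: [0.4, -0.4, -2.0]
gripper_width: 34.2
rel to w6 [ 43.29   4.02 -74.07]
[-0.66318615  0.77206667 -1.43020804]
```

View pics/w7.png

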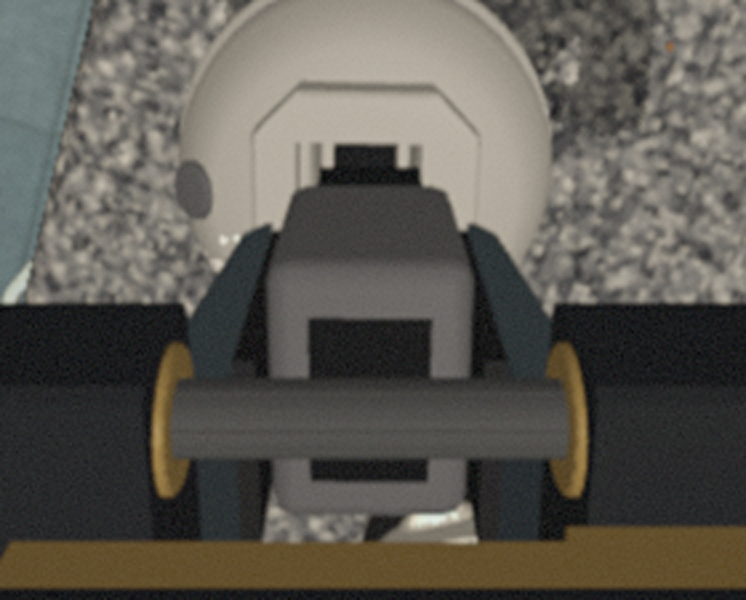

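In x, the tower (252–480, mid 366) and the plug (mid 369) line up. I check y with the tower's far edge at crop row ~86.

```bash
python3 - <<'E'
from h import *
a=cv2.cvtColor(cv2.imread("pics/w7f.png"),cv2.COLOR_BGR2GRAY)
print([(r,int(a[r,230:268].mean())) for r in range(156,170)])
print([(c,int(a[185:200,c].mean())) for c in list(range(200,212))+list(range(284,296))])
p=pose();print(p[0],env.state()["qvel"].round(2));w=cam("wrist",p)
for r in(161,162,163,164): print(r,p[1].inv().apply(atz(w,(248,r),148)-p[0]).round(2))
for c in(204.6,290.2): print(c,p[1].inv().apply(atz(w,(c,192),148)-p[0]).round(2))
E
```

```text
[(156, 174), (157, 174), (158, 176), (159, 175), (160, 162), (161, 135), (162, 115), (163, 118), (164, 141), (165, 160), (166, 170), (167, 176), (168, 178), (169, 177)]
[(200, 167), (201, 167), (202, 167), (203, 164), (204, 157), (205, 159), (206, 172), (207, 176), (208, 174), (209, 174), (210, 174), (211, 175), (284, 177), (285, 176), (286, 177), (287, 176), (288, 171), (289, 165), (290, 168), (291, 173), (292, 173), (293, 173), (294, 172), (295, 173)]
[ 509.42881346 -242.55944437  195.82912885] [-0.07 -0.21  0.17  0.13  0.07 -0.05]
161 [ 47.79  -0.43 -38.84]
162 [ 47.8   -0.43 -38.16]
163 [ 47.8   -0.43 -37.47]
164 [ 47.8   -0.43 -36.78]
204.6 [ 47.73 -30.58 -17.05]
290.2 [ 47.9   28.9  -17.01]
```

Both checks ask for another -2.4 mm in tool z. I apply that, then start the insertion.

```bash
python3 -m handwheel '0 0 0 0 0 -0.0024 0;0 0 0 0 0 -0.0024 0;0 0 0 0.002 0 -0.0024 0;0 0 0 0.005 0 -0.0024 0;0 0 0 0.008 0 -0.0024 0;0 0 0 0.011 0 -0.0024 0;0 0 0 0.013 0 -0.0024 0;0 0 0 0.014 0 -0.0024 0;0 0 0 0.014 0 -0.0024 0' 55; python3 - <<'E'
from h import *
d=np.load("w6.npz");p0=(d["p"],R.from_quat(d["q"]));print("rel to w6",p0[1].inv().apply(pose()[0]-p0[0]).round(2),env.state()["force"],env.state()["torque"])
E
```

```text
time_s: 11.42
ee_pos: [508.0, -240.0, 180.7]
ee_rot: [99.4, 89.9, 27.5]
force: [1.1, -0.8, -3.0]
gripper_width: 33.9
rel to w6 [ 58.28   3.53 -76.99] [ 1.08101671 -0.81363899 -3.0293157 ] [-0.22005761 -0.19994694 -0.018812  ]
```

The plug is about 8 mm into the port with no contact force. Pressing on.

```bash
python3 -m handwheel '0 0 0 0.002 0 0 0;0 0 0 0.004 0 0 0;0 0 0 0.006 0 0 0;0 0 0 0.008 0 0 0;0 0 0 0.010 0 0 0;0 0 0 0.012 0 0 0;0 0 0 0.014 0 0 0;0 0 0 0.016 0 0 0;0 0 0 0.018 0 0 0;0 0 0 0.019 0 0 0;0 0 0 0.019 0 0 0' 55; python3 - <<'E'
from h import *
d=np.load("w6.npz");p0=(d["p"],R.from_quat(d["q"]));print("rel to w6",p0[1].inv().apply(pose()[0]-p0[0]).round(2),env.state()["force"],env.state()["torque"])
E
```

```text
time_s: 12.33
ee_pos: [508.4, -241.4, 162.1]
ee_rot: [26.3, 89.8, -45.5]
force: [0.4, -5.7, 0.1]
gripper_width: 33.7
rel to w6 [ 76.8    3.42 -75.5 ] [ 0.39540954 -5.69581725  0.13208489] [-1.25933928 -0.18552484 -0.02794242]
```

```bash
python3 -m handwheel '0 0 0 0.001 0 0 0;0 0 0 0.002 0 0 0;0 0 0 0.003 0 0 0;0 0 0 0.003 0 0 0' 55;python3 -m handwheel '0 0 0 0.0005 0 0 0;0 0 0 0.001 0 0 0;0 0 0 0.0015 0 0 0;0 0 0 0.0015 0 0 0' 55
```

```text
time_s: 12.67
ee_pos: [508.4, -241.6, 160.0]
ee_rot: [27.7, 89.8, -44.2]
force: [-0.5, -6.1, 3.0]
gripper_width: 33.8
time_s: 13.0
ee_pos: [508.4, -241.5, 158.0]
ee_rot: [27.9, 89.8, -44.0]
force: [0.2, -6.9, 0.5]
gripper_width: 33.6
```

```bash
for i in 1 2 3; do python3 -m handwheel '0 0 0 0.0005 0 0 0;0 0 0 0.001 0 0 0;0 0 0 0.0015 0 0 0;0 0 0 0.0015 0 0 0' 55 | egrep 'pos|force'; done
```

```text
ee_pos: [508.4, -241.4, 155.9]
force: [0.7, -5.8, -2.6]
ee_pos: [508.4, -241.4, 154.7]
force: [1.0, -5.8, 0.6]
ee_pos: [508.4, -241.5, 153.4]
force: [0.6, -5.7, 2.2]
```

It should be home at z ≈ 159 but still shows no firm stop, so I need to look (wrist and side in one picture).

```bash
python3 - <<'E'
from h import *
a=env.grab_frame("wrist")[...,::-1];b=env.grab_frame("side")[...,::-1];cv2.imwrite("pics/w8f.png",a);cv2.imwrite("pics/s8f.png",b)
cv2.imwrite("pics/w8.png",np.hstack([cv2.resize(a[100:384,110:390],(400,406)),cv2.resize(b[180:280,200:298],(398,406),interpolation=cv2.INTER_CUBIC)]))
E
```

```text
(no output)
```

View pics/w8.png

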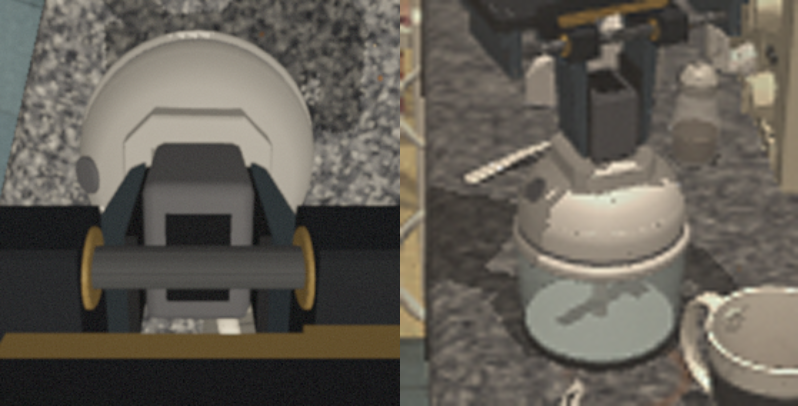

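The pack is upright in the port with the head nearly on the tower. The head's rounded edges explain a few mm of depth bias, so I keep pressing gently to a firm stop, with the fingertips still 5 mm clear of the tower.

```bash
python3 - <<'E'
from h import *
for n in("w5f","w8f"):
    a=cv2.cvtColor(cv2.imread(f"pics/{n}.png"),cv2.COLOR_BGR2GRAY);print(n,[(r,int(a[r,270:278].mean())) for r in list(range(222,240,2))+list(range(312,332,2))],[(r,int(a[r,240:256].mean())) for r in list(range(240,256,2))+list(range(304,316,2))])
E
for i in 1 2; do python3 -m handwheel '0 0 0 0.0005 0 0 0;0 0 0 0.001 0 0 0;0 0 0 0.001 0 0 0;0 0 0 0.001 0 0 0' 55 | egrep 'pos|force|width'; done
```

```text
w5f [(222, 70), (224, 69), (226, 72), (228, 81), (230, 90), (232, 96), (234, 99), (236, 99), (238, 100), (312, 97), (314, 97), (316, 97), (318, 98), (320, 93), (322, 90), (324, 122), (326, 104), (328, 118), (330, 132)] [(240, 101), (242, 100), (244, 100), (246, 100), (248, 98), (250, 38), (252, 25), (254, 26), (304, 23), (306, 26), (308, 23), (310, 55), (312, 98), (314, 97)]
w8f [(222, 65), (224, 64), (226, 66), (228, 78), (230, 89), (232, 95), (234, 100), (236, 103), (238, 105), (312, 99), (314, 100), (316, 99), (318, 99), (320, 94), (322, 104), (324, 178), (326, 185), (328, 192), (330, 204)] [(240, 104), (242, 104), (244, 104), (246, 105), (248, 103), (250, 41), (252, 28), (254, 26), (304, 26), (306, 27), (308, 27), (310, 58), (312, 100), (314, 99)]
ee_pos: [508.5, -241.6, 153.2]
force: [-1.1, -5.7, 5.1]
gripper_width: 34.0
ee_pos: [508.5, -241.7, 153.2]
force: [-2.0, -5.4, 10.7]
gripper_width: 33.7
```

The pack has not slipped in the grip (identical edges). The arm now stalls at 153.2 mm with the force rising. I press harder to tell whether this is a catch or the seat.

```bash
for i in 1 2 3; do python3 -m handwheel '0 0 0 0.0005 0 0 0;0 0 0 0.001 0 0 0;0 0 0 0.0015 0 0 0;0 0 0 0.0015 0 0 0' 55 | egrep 'pos|force|width'; done
```

```text
ee_pos: [508.5, -241.8, 153.1]
force: [-4.1, -4.6, 17.1]
gripper_width: 33.9
ee_pos: [508.5, -241.8, 153.0]
force: [-5.9, -4.4, 26.2]
gripper_width: 33.3
ee_pos: [508.6, -241.8, 153.0]
force: [-8.1, -3.5, 33.9]
gripper_width: 33.8
```

That is a rigid stop, with 34 N applied against a catch maximum of 15 N, so it is seated. Next I relax the load, open, and back straight off.

```bash
python3 -m handwheel '0 0 0 -0.002 0 0 0;0 0 0 -0.004 0 0 0;0 0 0 -0.004 0 0 0' 55| egrep 'pos|force|width'; python3 -m handwheel '0 0 0 0 0 0 0.07;0 0 0 0 0 0 0.07;0 0 0 0 0 0 0.07;0 0 0 0 0 0 0.07;0 0 0 0 0 0 0.07;0 0 0 0 0 0 0.07;0 0 0 0 0 0 0.07' 10| egrep 'pos|force|width'; python3 -m handwheel '0 0 0 -0.01 0 0 0.07;0 0 0 -0.03 0 0 0.07;0 0 0 -0.05 0 0 0.07;0 0 0 -0.08 0 0 0.07;0 0 0 -0.1 0 0 0.07;0 0 0 -0.1 0 0 0.07;0 0 0 -0.1 0 0 0.07;0 0 0 -0.1 0 0 0.07;0 0 0 -0.1 0 0 0.07'
python3 - <<'E'
from h import *
p=pose();a=env.grab_frame("wrist")[...,::-1];b=env.grab_frame("side")[...,::-1];cv2.imwrite("pics/w9f.png",a);cv2.imwrite("pics/s9f.png",b);np.savez("w9.npz",p=p[0],q=p[1].as_quat())
cv2.imwrite("pics/w9.png",np.hstack([cv2.resize(a[100:300,150:350],(400,400),interpolation=cv2.INTER_CUBIC),cv2.resize(b[190:270,210:290],(400,400),interpolation=cv2.INTER_CUBIC)]))
E
```

```text
ee_pos: [508.5, -241.7, 153.1]
force: [-2.7, -5.4, 12.0]
gripper_width: 33.6
ee_pos: [507.9, -239.5, 150.1]
force: [-0.1, -0.2, 1.0]
gripper_width: 70.3
time_s: 17.35
ee_pos: [507.1, -239.4, 249.0]
ee_rot: [-168.4, 89.8, 119.7]
force: [-0.1, 0.2, -0.9]
gripper_width: 70.2
```

View pics/w9.png

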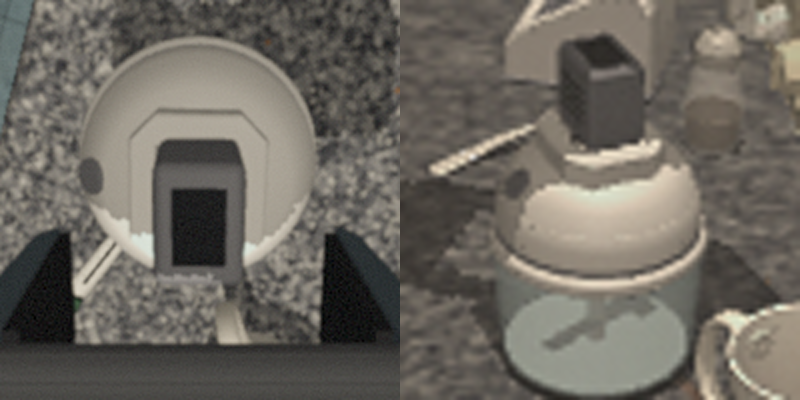

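The pack stands upright in the port with its head on the tower, and the chopper is level. One numeric check remains: head-top height (should be 196 mm) and centring.

```bash
python3 - <<'E'
from h import *
d=np.load("w9.npz");w=cam("wrist",(d["p"],R.from_quat(d["q"])));s=cam("side")
print(tri([ray(w,(249.5,213.5)),ray(s,(250.2,199.4))]))
P=[atz(w,(150+u/2,100+v/2),196) for u,v in((172,228),(226,228),(199,190),(199,265))];print(np.linalg.norm(P[0]-P[1]),np.linalg.norm(P[2]-P[3]),(P[2]+P[3])/2)
# tower edges, far row 108-112, left/right cols 131/266 at z148
print([atz(w,(150+u/2,100+v/2),148) for u,v in((131,170),(266,170),(199,112))])
E
```

```text
(array([ 509.25408267, -239.48536462,  197.14814019]), [np.float64(1.480911176534978), np.float64(1.4809111765349932)])
19.59013420949533 28.826488154745405 [ 508.0310435  -240.14452517  196.        ]
[array([ 477.52260545, -240.33496813,  148.        ]), array([ 532.61979919, -222.32331002,  148.        ]), array([ 497.45770314, -207.41752758,  148.        ])]
```

```bash
python3 -c "
from workcell import env
print(env.job_done())"
```

```text
the job is handed in; nothing more can be done
None
```

I pulled the battery pack out of the dock along the 30° lean of its bay and plugged it into the chopper, then let go and handed the job in. It took about 17.5 s of the 40 s. I pressed it down to a rigid stop at about 34 N, well above the 15 N maximum of the catches. I then eased the load, opened the gripper and backed off 100 mm.

**Last checks:**
- **Seating:** the head top triangulated to 197 mm, against 196 mm when fully home. The wrist and side rays missed each other by 3 mm, so this height is good to a few mm. I rely more on the hard stop.
- **Centring:** the pack's centre came out at (508, -240) mm, matching the port I measured at (508, -240.4) mm.
- **Picture:** the pack stands square and upright and the chopper is level. The gripper is clear, with no force on it. I did not measure whether the chopper or the bystanders shifted; nothing looked disturbed where the pictures showed it.

**What disagreed:**
- **First approach:** it ran joint 6 into its limit, so I turned the gripper and held the pack across its 34 mm faces instead.
- **Stop height:** the final stop was about 6 mm lower than I predicted. The likely cause is the head's rounded edges throwing off my depth estimate. The pack did not slip in the grip.
- **Side force:** about 6 N of sideways force showed while plugging in and was gone after release.
- **Pictures:** I viewed 13, three over the budget of 10 and one past the allowance of one or two extra.

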